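# File the bead boxes on edge in the corner of the case

## Robot

A 6-joint arm with a two-finger parallel gripper is mounted at the origin on the work surface. World frame = base frame: x ahead of the robot, y to its left, z up, the work surface at z = 0. Lengths are in m, angles in rad, forces in N, time in s.
With the tool pointing down it reaches from about 0.275 to 0.75 m from the base axis. Payload 10.2 kg.
Tool frame: the origin (TCP) lies at the very end of the fingers, on their centre line; the grasp point (between the pads) lies 19 mm behind it (pinch_z is the y of the grasp point in the tool frame, in m); y points along the fingers, z is the direction in which the jaws open and shut, and the axes are right-handed (so a half turn about y gives the same grasp; the last joint's range is limited). The gripper opens to 88 mm and grips with 3 to 60 N. Pads are 18 mm wide; open, the fingers measure 123 mm over their backs; the gripper's body (75 mm by 187 mm) begins 45 mm behind the grasp point.
Start: joints at [-1.519, 0.313, 1.498, -0, 1.331, -0.223], TCP at [0.142, -0.505, 0.239] pointing down, gripper open.
Joint ranges: [-2.94, 2.94], [-0.97, 2.17], [0.19, 2.56], [-1.23, 4.37], [0.02, 3.11], [-2.88, 2.88]. Speed limits (rad/s): [2.39, 2.39, 3.01, 3.14, 3.14, 3.14].

## Interface

Orientations are given as a unit quaternion [x, y, z, w].
In Python, from rig import * gives the robot as it stands.
- The arm moves only by the tool servo_tool, never from a script. Its argument "moves" is a list of rows, each a list of 3 entries, a list of its own where there are three numbers: the shift along the tool's x, y, z in m, then the turn, a rotation vector about the tool's x, y, z in rad, then the closure in counts, from 0 (fully open) to 255 (shut). A call has 1 to 12 rows; each row is the pose to reach, as a shift and turn from the pose commanded when the call began, along the tool's axes at that moment; what a row does not reach only later rows make up. A row lasts 1/8 s, in which the tool goes at most 62.5 mm and 10.7 degrees, less where a joint would pass 70% of its speed; a pose out of reach is approached as far as the arm can. A call with a gripper value outside its range is refused whole. The fingers move at their own pace and stop on an object; "grip_force" is the grip in N (left out, the last holds). Time passes only in rows, so rows that repeat a pose let the fingers close. It gives the time, the measured TCP pose, the force and the opening at its end, in the units of the state.
- get_state(): the state, without advancing time (a new reading comes with each control period).
- capture(name): name is "scene" or "side" or "wrist"; returns a dict with "frame" (420x560x3 uint8, red, green, blue), "vertical_fov" (degrees; the focal length in pixels is half the picture's height over the tangent of half this angle, whatever the lens; pixels are square), "cx", "cy" (the principal point, pixels), "rvec" (rotation vector, rad) and "tvec" (3), from world to camera coordinates, as OpenCV has them. Camera axes: x right, y down, z forward; pixel columns grow to the right and rows downward; lengths in m; the calibration is good to about 2 mm. A picture is of the moment at which its call begins. There is no depth.
- close_job(): hands the job in, once; it reports no verdict.
The state is a dict: "clock": time; "q": joint angles; "dq": joint speeds; "joint_efforts": joint torques, N m; "tool_pos": TCP position; "orientation": TCP orientation; "ft_force": force on the tool from outside, world axes, zero at the start; "torque": the same for the moment, N m; "grip_width": finger opening in m.
Only numpy, scipy, OpenCV 4.12 (cv2) and the standard library are available. Lean on these libraries where they do the work, as an engineer would, in place of code of your own. Each camera call takes 0.05 s, during which the arm holds its last target.

## Task

Put the beads away: first push the pink bead box that stands loose in the wooden filing case into its corner, tight against both the end wall that carries the brass pull and the long wall nearest the robot. Then take the blue bead box from the sloping rack, set it down without dropping it and file it the same way, on edge with its coloured strip up, its face packed against the pink box and its end against that same long wall. Leave the amber box, the glue bottle and the varnish jar where they are.

Things in the scene. Friction and masses are not known exactly. Their poses are not given: they have to be found in the camera images.
- pink_box: Rigid lidded bead box, 66 (x, length) by 28 (y, thickness, lid at +y) by 58 mm (z, up when on edge), 100 to 200 g; origin: centre of the edge face it stands on. White tray, pink beads, pink strip on the top edge (z = 58). Starts on edge in the case, up to 7 deg askew, length across the case, 50 to 120 mm from its final place.
- blue_box: Rigid lidded bead box, 66 (x, length) by 28 (y, thickness, lid at +y) by 58 mm (z, up when on edge), 100 to 200 g; origin: centre of the edge face it stands on. White tray, blue beads, blue strip on the top edge (z = 58). Leans in the rack, its z axis 35 deg off vertical, to the rack's +x, length along the rack's y, lid up. To be filed.
- amber_box: Rigid lidded bead box, 66 (x, length) by 28 (y, thickness, lid at +y) by 58 mm (z, up when on edge), 100 to 200 g; origin: centre of the edge face it stands on. White tray, amber beads, amber strip on the top edge (z = 58). Leans in the rack, its z axis 35 deg off vertical, to the rack's +x, length along the rack's y, lid up. Bystander; it and blue may have either place.
- case: Open wooden filing case, fixed, left or right of the middle, yaw up to 14 deg. Outside 98 (x) by 206 (y) by 64 mm high, walls and floor 8 mm, inside 82 by 190. Origin: centre of its underside. -y end wall: brass pull (a bow 17 mm out, 24 mm up) and brass inlay on its rim. -x long wall: nearest the robot. Boxes stand across it, length along its x; the 82 mm leaves no room for fingers at their ends.
- corner (a point): The reference corner: inside corner of the case at floor level, between the brass-pull end wall and the long wall nearest the robot; at (-41, -95, 8) mm in the case's frame, with the case's axes. Boxes packed home have their origins at (+33, +14, 0) (pink) and (+33, +42, 0) mm (blue) from it along those axes. A standing box is 2 mm higher than the walls.
- rack: Sloping plywood rack, fixed, front (-x) to the robot, on the other side from the case, yaw up to 14 deg. Base 96 (x, -50 to 46) by 240 by 10 mm; origin: centre of its underside. Two tongues rising at 55 deg to +x, at y = -58, +58, 44 mm wide, 72 mm high: a box's ends overhang by 11 mm and can be pinched there; its middle is at (-19, +-58, 50). Between its front and the robot the table is free.
- glue: Green squeeze bottle with a white nozzle, 38 mm across, 104 mm high, standing at the far side of the table. Origin: centre of its underside. Bystander.
- jar: White varnish jar with a black lid, 46 mm across, 50 mm high, standing at the far side of the table. Origin: centre of its underside. Bystander.

How it is judged:
By the outcome, as a careful person would: the job done as asked, in the order asked, and still so for the second after the job is handed in, with the robot touching nothing.
It also fails if it takes over 72 s, if anything falls off the work surface, if the arm or the gripper's body presses on something with over 40 N, if the wrist force passes 120 N, or if a joint passes its speed limit or range.

## Working session

There is one attempt and no reset: what is moved stays moved. The work goes in short steps, Python scripts to look and compute and a tool call to move; the robot and the scene stay as the last step left them, time stands still between calls to the robot, and variables do not carry over. Pictures are saved under pics/ and viewed, and the job is handed in when it is done.

Besides the shell and the picture viewer there is one more tool, called after "Request:" as name([rows], argument=value, ...), one row to a line, values as JSON. servo_tool: Moves the arm, as the interface text tells. Its arguments: {"type":"object","properties":{"moves":{"type":"array"},"grip_force":{"type":"number"}},"required":["moves"]}

```bash
ls; mkdir -p pics; python3 - <<'E'
from rig import *
import cv2
for n in ["scene","side","wrist"]:
    c=capture(n); cv2.imwrite(f"pics/{n}0.png",c["frame"][:,:,::-1])
    print(n,{k:c[k] for k in c if k!="frame"})
print(get_state())
E
```

```text
pics
scene {'vertical_fov': 44.7741809909583, 'cx': 279.5718563006564, 'cy': 206.7118085749066, 'rvec': array([ 2.4660262 ,  0.86386421, -0.22538126]), 'tvec': array([-0.48754401, -0.29201936,  1.22178604])}
side {'vertical_fov': 54.40583649777238, 'cx': 284.17823781928024, 'cy': 211.1568444485654, 'rvec': array([ 2.36111636, -0.60742783,  0.21943642]), 'tvec': array([-0.55918913,  0.2724937 ,  0.63031784])}
wrist {'vertical_fov': 71.623825941522, 'cx': 285.43500370786086, 'cy': 207.91687658200632, 'rvec': array([-2.32901691,  1.76258499,  0.23753197]), 'tvec': array([-0.52425675, -0.03678806,  0.38785449])}
{'clock': 0.15, 'q': array([-1.51939362e+00,  3.13291009e-01,  1.49820848e+00,  7.97959367e-06,
        1.33098923e+00, -2.23405428e-01]), 'dq': array([ 0.00073046, -0.00117038, -0.00366144,  0.0010365 ,  0.00021012,
       -0.00032306]), 'joint_efforts': array([ 3.75420013e-04, -4.02308893e+01, -2.52316958e+01,  6.93454477e-02,
        3.44419875e-02, -7.54319376e-05]), 'tool_pos': array([ 0.14244392, -0.50513466,  0.23832849]), 'orientation': array([-0.09682329,  0.70075765, -0.70012685,  0.09688318]), 'ft_force': array([ 0.23621791,  0.08547914, -0.43577838]), 'torque': array([0.01108481, 0.02591462, 0.026377  ]), 'grip_width': 0.08823846960205861}
```

View pics/scene0.png

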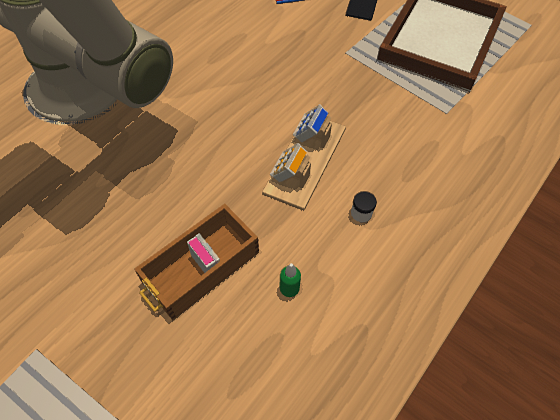

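View pics/side0.png

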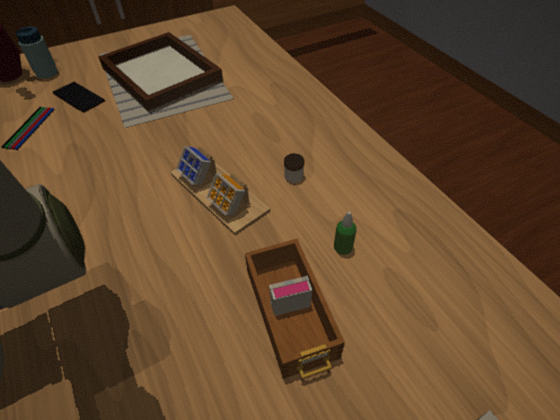

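View pics/wrist0.png

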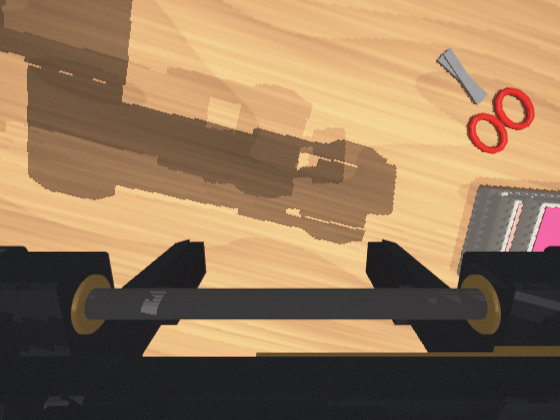

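The scene view has the case around px (198,262), with the pink strip at (203,252) and the pull at (150,295). The rack is at (305,165), with blue at (312,122) and amber at (290,165). I'll enlarge these regions so I can pick corners.

```bash
python3 - <<'E'
import cv2
s=cv2.imread("pics/scene0.png"); d=cv2.imread("pics/side0.png")
def crop(im,x,y,w,h,k,n): 
    o=cv2.resize(im[y:y+h,x:x+w],None,fx=k,fy=k,interpolation=cv2.INTER_CUBIC)
    for i in range(0,w,10): cv2.putText(o,str(x+i),(i*k,8),0,.3,(255,255,255),1); cv2.line(o,(i*k,10),(i*k,14),(255,255,255),1)
    for i in range(0,h,10): cv2.putText(o,str(y+i),(0,i*k+4),0,.3,(255,255,255),1)
    cv2.imwrite(f"pics/{n}.png",o)
crop(s,130,200,133,124,6-1,"s_case")
crop(d,240,236,110,146,4,"d_case")
crop(s,258,95,95,118,5,"s_rack")
crop(d,165,140,110,95,6,"d_rack")
E
```

```text
(no output)
```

View pics/s_case.png

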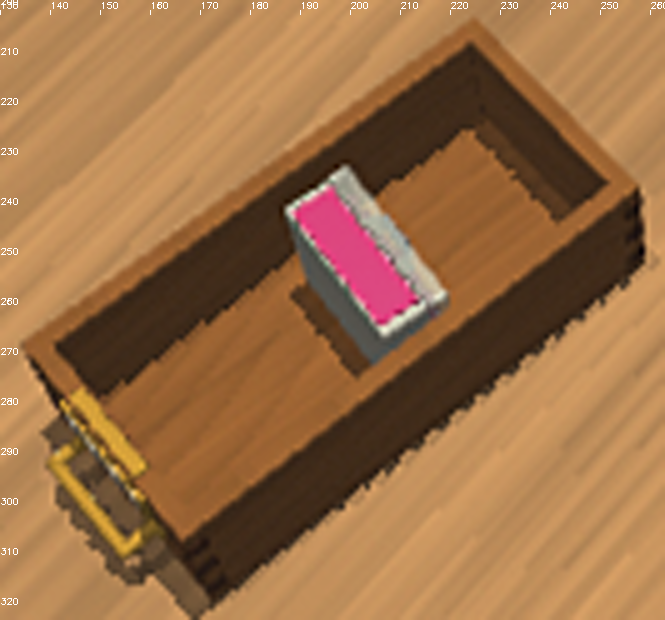

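View pics/d_case.png

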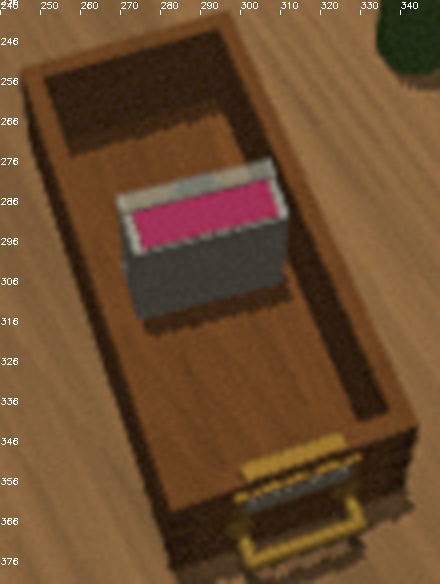

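View pics/s_rack.png

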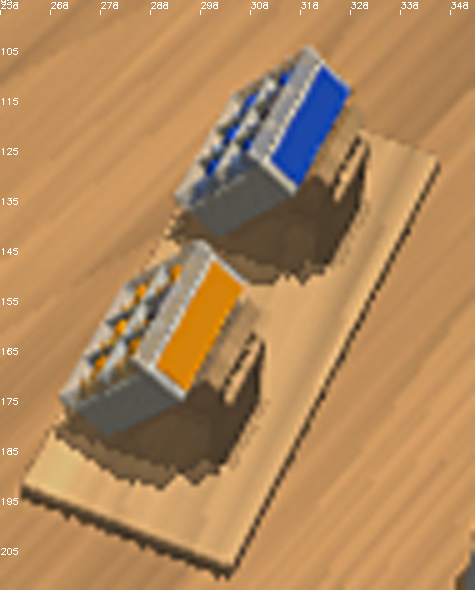

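View pics/d_rack.png

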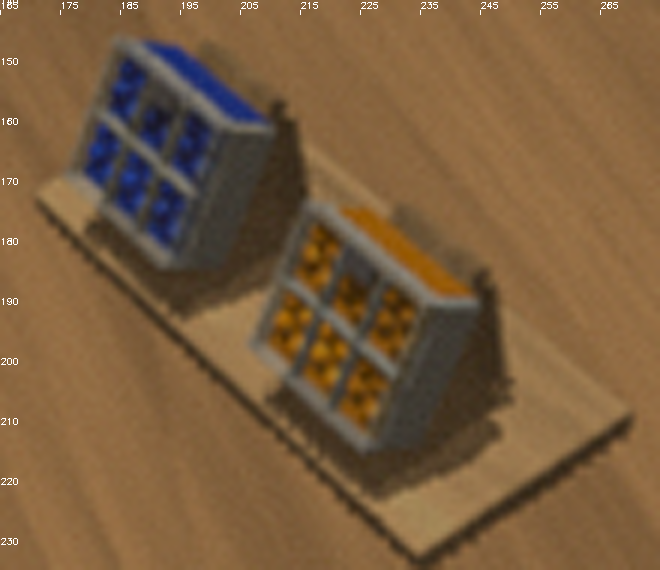

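```bash
cat > h.py <<'E'
import numpy as np,cv2
from scipy.optimize import least_squares
from scipy.spatial.transform import Rotation as R
def proj(c,P):
    f=210/np.tan(np.radians(c["vertical_fov"])/2)
    K=np.array([[f,0,c["cx"]],[0,f,c["cy"]],[0,0,1.]])
    return cv2.projectPoints(np.asarray(P,float).reshape(-1,1,3),np.asarray(c["rvec"]),np.asarray(c["tvec"]),K,None)[0][:,0]
def ray(c,px,z):
    f=210/np.tan(np.radians(c["vertical_fov"])/2)
    Rm=cv2.Rodrigues(np.asarray(c["rvec"]))[0]; o=-Rm.T@c["tvec"]
    d=Rm.T@np.array([(px[0]-c["cx"])/f,(px[1]-c["cy"])/f,1]); return o+d*(z-o[2])/d[2]
def fit(obs,x0,full=False):
    # obs: list (cam, local pts, px) ; x=(x,y,yaw)
    def T(x,P): 
        return R.from_euler('z',x[2]).apply(P)+[x[0],x[1],0]
    def r(x): return np.concatenate([(proj(c,T(x,np.array(P)))-np.array(q)).ravel() for c,P,q in obs])
    s=least_squares(r,x0); return s.x,r(s.x).reshape(-1,2)
E
python3 - <<'E'
from rig import *; from h import *
np.set_printoptions(precision=4,suppress=True)
S=capture("scene");D=capture("side")
o=-.4
h=.064
case=[(S,[(-49,-103,64),(-49,103,64),(49,103,64),(49,-103,64),(-41,-95,64),(-41,95,64),(41,95,64)],[(134.4,269),(225,203.6),(258,237),(166,309),(141,269),(224,208.4),(252,236.4)]),
(D,[(-49,103,64),(49,103,64),(49,-103,64),(-49,-103,64),(41,95,64),(-41,95,64)],[(245.5,254.75),(297.5,239),(344.5,342),(282.5,363.5),(295,243.5),(251.2,256)])]
pink=[(S,[(-33,-14,66),(-33,14,66),(33,14,66),(33,-14,66)],[(187.4,242),(199,233),(219.4,259.4),(206.4,267)]),
(D,[(-33,14,66),(33,14,66),(33,-14,66),(-33,-14,66)],[(269.2,285.2),(308,275.5),(312,289.2),(273.7,299)])]
rack=[(S,[(-50,-120,10),(46,-120,10),(46,120,10)],[(262.4,192.6),(304,209.4),(345.6,127)]),
(D,[(-50,120,10),(46,-120,10),(-50,-120,10)],[(170.8,171.7),(270.3,209.2),(235,233.3)])]
s35,c35=np.sin(np.radians(35)),np.cos(np.radians(35))
zb=np.array([s35,0,c35]);yb=np.array([-c35,0,s35]);xb=np.array([0,1.,0])
b=lambda x,y,z:np.array([-19,58,50])+x*xb+y*yb+(z-29)*zb
blue=[(S,[b(33,14,58),b(33,-14,58),b(-33,-14,58),b(-33,14,58),b(-33,14,0),b(-33,-14,0)],[(320.4,104.4),(328,113.4),(317,133.6),(308,126),(293.6,134),(301.4,142.4)]),
(D,[b(33,14,58),b(-33,14,58),b(-33,-14,58),b(33,-14,58),b(-33,14,0),b(33,14,0),b(-33,-14,0)],[(184.7,146.3),(200.8,160.3),(210.3,161.3),(193.7,147.5),(192.5,184.2),(177.5,170),(199.7,185)])]
for n,ob,x0 in [("case",case,(.45,-.2,0)),("pink",pink,(.45,-.2,0)),("rack",rack,(.4,.1,0)),("blue(rackfr)",blue,(.4,.1,0))]:
    for sel,l in ((ob,"both"),(ob[:1],"S"),(ob[1:],"D")):
        oo=[(c,np.array(P)/1000,np.array(q)+o) for c,P,q in sel]
        x,r=fit(oo,x0); print(n,l,x[:2],np.degrees(x[2]),"rms",np.sqrt((r**2).mean()))
        if l=="both":print(r.round(1).tolist())
s=get_state();print(R.from_quat(s["orientation"]).as_matrix())
E
```

```text
case both [ 0.5596 -0.1636] -9.713682371704124 rms 0.6681546188833273
[[-0.4, 0.3], [-0.2, 0.4], [0.0, 0.8], [0.1, -0.2], [-0.7, 0.7], [0.1, 0.6], [-0.1, 1.1], [-0.9, -1.8], [-0.4, -0.8], [0.3, 0.4], [0.0, 0.5], [-0.6, -0.7], [-1.0, -0.8]]
case S [ 0.5592 -0.1626] -9.518816088120365 rms 0.3150895722642302
case D [ 0.5598 -0.1645] -9.823611846504068 rms 0.7066156507700445
pink both [ 0.5651 -0.1534] -13.487404911387168 rms 0.5478792320281463
[[-0.7, -0.1], [0.5, 0.7], [0.5, -0.1], [0.5, 1.1], [-0.4, -0.6], [-0.8, -0.0], [0.4, 0.5], [-0.7, 0.3]]
pink S [ 0.5642 -0.153 ] -13.896323674002343 rms 0.4924301379415573
pink D [ 0.5657 -0.1536] -13.08345443836713 rms 0.41344059365405694
rack both [0.5647 0.1648] 13.612517829975358 rms 0.5264562373303012
[[-0.9, 0.2], [-0.0, 0.3], [0.6, 0.3], [-0.9, 0.1], [0.7, -0.7], [-0.4, -0.3]]
rack S [0.5642 0.1655] 14.006504478171808 rms 0.3282586424258494
rack D [0.5651 0.1639] 13.1089011983975 rms 0.41405230321435355
blue(rackfr) both [0.5631 0.168 ] 12.735325641844243 rms 0.9477760725905069
[[-0.2, 0.1], [1.3, -0.3], [0.1, 1.0], [-0.4, -0.2], [-1.3, 0.9], [0.2, 0.8], [-1.0, -0.9], [0.1, 0.5], [0.8, 0.3], [0.3, -0.9], [-1.1, 0.4], [-2.6, -1.3], [1.9, -0.2]]
blue(rackfr) S [0.5625 0.169 ] 12.820904607654613 rms 0.6662552004244335
blue(rackfr) D [0.5631 0.167 ] 12.598774810695092 rms 1.0753809235325102
[[-0.9625 -0.0001  0.2713]
 [-0.2713  0.0006 -0.9625]
 [-0.0001 -1.     -0.0006]]
```

```bash
cat >> h.py <<'E'
CASE=(0.5595,-0.1634,np.radians(-9.65))
def c2w(x,y,z=0,C=CASE):
    c,s=np.cos(C[2]),np.sin(C[2]); return np.array([C[0]+c*x-s*y,C[1]+s*x+c*y,z])
def w2c(p,C=CASE):
    c,s=np.cos(C[2]),np.sin(C[2]); d=np.array(p[:2])-C[:2]; return np.array([c*d[0]+s*d[1],-s*d[0]+c*d[1]])
def vert(zang):
    a=np.radians(zang); z=np.array([np.cos(a),np.sin(a),0]); y=np.array([0,0,-1.]); return np.column_stack([np.cross(y,z),y,z])
def plan(st,pos,Rm):
    R0=R.from_quat(st["orientation"]).as_matrix()
    d=R0.T@(np.asarray(pos)-st["tool_pos"]); rv=R.from_matrix(R0.T@Rm).as_rotvec()
    print("shift",d.round(4).tolist(),"turn",rv.round(4).tolist(),"deg",np.degrees(np.linalg.norm(rv)).round(1))
def show(st):
    R0=R.from_quat(st["orientation"]).as_matrix()
    print("t",st["clock"],"pos",st["tool_pos"].round(4),"case",(w2c(st["tool_pos"])*1000).round(1),"zang",np.degrees(np.arctan2(R0[1,2],R0[0,2])).round(2),"down",R0[:,1].round(3),"F",st["ft_force"].round(1),"w",round(st["grip_width"],4))
E
python3 - <<'E'
from rig import *; from h import *
s=get_state(); show(s)
plan(s,[.565,-.1534,.17],vert(-103.5))
plan(s,[.565,-.1534,.022],vert(-103.5))
E
```

```text
t 0.25 pos [ 0.1424 -0.5052  0.2385] case [-353.9 -406.9] zang -74.26 down [-0.     0.001 -1.   ] F [0.7 0.2 1.1] w 0.0879
shift [-0.5022, 0.0686, -0.2239] turn [0.0006, 0.5104, 0.0001] deg 29.2
shift [-0.5022, 0.2166, -0.2238] turn [0.0006, 0.5104, 0.0001] deg 29.2
```

Request:
servo_tool([
  [[-0.502,0.068,-0.224],[0,0.51,0],0],
  [[-0.502,0.068,-0.224],[0,0.51,0],0],
  [[-0.502,0.068,-0.224],[0,0.51,0],0],
  [[-0.502,0.068,-0.224],[0,0.51,0],0],
  [[-0.502,0.068,-0.224],[0,0.51,0],0],
  [[-0.502,0.068,-0.224],[0,0.51,0],0],
  [[-0.502,0.068,-0.224],[0,0.51,0],0],
  [[-0.502,0.068,-0.224],[0,0.51,0],0],
  [[-0.502,0.068,-0.224],[0,0.51,0],0],
  [[-0.502,0.068,-0.224],[0,0.51,0],0],
  [[-0.502,0.068,-0.224],[0,0.51,0],0],
  [[-0.502,0.068,-0.224],[0,0.51,0],0],
], grip_force=12)

```text
clock: 1.75
tool_pos: [0.5642, -0.1545, 0.171]
orientation: [-0.084, -0.702, 0.702, 0.083]
ft_force: [1.0, 0.2, 0.3]
grip_width: 0.088
```

```bash
python3 - <<'E'
from rig import *; from h import *
s=get_state(); show(s)
c=capture("wrist"); cv2.imwrite("pics/w1.png",c["frame"][:,:,::-1])
for n,P in [("pink",[c2w(0,0)])]:pass
import pickle; pickle.dump(c,open("w1.pkl","wb"))
pk=[R.from_euler('z',-13.5,degrees=True).apply([x,y,0])+[.565,-.1534,.066] for x,y in((-.033,-.014),(-.033,.014),(.033,.014),(.033,-.014))]
print(proj(c,pk).round(1).tolist()); print(proj(c,[c2w(x,y,.064) for x,y in((-.041,-.095),(-.041,.095),(.041,.095),(.041,-.095))]).round(1).tolist())
E
```

```text
t 1.75 pos [ 0.5642 -0.1545  0.171 ] case [3.1 9.5] zang -103.57 down [ 0. -0. -1.] F [1.  0.2 0.3] w 0.088
[[299.0, 240.4], [268.5, 240.4], [267.3, 168.5], [299.9, 168.4]]
[[400.7, 244.0], [197.7, 256.9], [183.8, 170.0], [404.1, 154.8]]
```

View pics/w1.png

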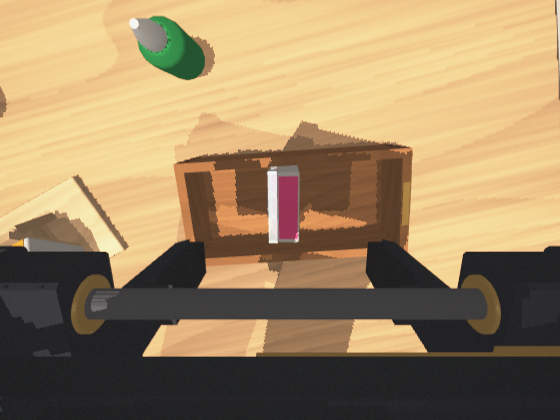

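The wrist view shows pink's top at px (267..300, 166..243), which matches the fit to about 1 px. Descending to grasp it.

Request:
servo_tool([
  [[-0.001,0.06,-0.001],[0,0,0],0],
  [[-0.001,0.11,-0.001],[0,0,0],0],
  [[-0.001,0.148,-0.001],[0,0,0],0],
  [[-0.001,0.148,-0.001],[0,0,0],0],
  [[-0.001,0.148,-0.001],[0,0,0],255],
  [[-0.001,0.148,-0.001],[0,0,0],255],
  [[-0.001,0.148,-0.001],[0,0,0],255],
  [[-0.001,0.148,-0.001],[0,0,0],255],
  [[-0.001,0.148,-0.001],[0,0,0],255],
  [[-0.001,0.148,-0.001],[0,0,0],255],
  [[-0.001,0.148,-0.001],[0,0,0],255],
  [[-0.001,0.148,-0.001],[0,0,0],255],
])

```text
clock: 3.3
tool_pos: [0.566, -0.1528, 0.0227]
orientation: [0.083, 0.702, -0.702, -0.083]
ft_force: [-0.7, -0.3, 1.4]
grip_width: 0.0281
```

```bash
python3 - <<'E'
from rig import *; from h import *
s=get_state(); show(s)
plan(s,c2w(-.004,-.020,s["tool_pos"][2]),vert(-99.65))
plan(s,c2w(-.011,-.055,s["tool_pos"][2]),vert(-99.65))
E
```

```text
t 3.3 pos [ 0.566  -0.1528  0.0227] case [ 4.7 11.6] zang -103.48 down [-0.  0. -1.] F [-0.7 -0.3  1.4] w 0.0281
shift [0.0065, -0.0, 0.0321] turn [0.0, -0.0668, 0.0] deg 3.8
shift [0.0112, -0.0, 0.0675] turn [0.0, -0.0668, 0.0] deg 3.8
```

Request:
servo_tool([
  [[0.0065,0,0.012],[0,-0.067,0],255],
  [[0.0065,0,0.032],[0,-0.067,0],255],
  [[0.0043,0,0.052],[0,-0.067,0],255],
  [[0.0043,0,0.067],[0,-0.067,0],255],
  [[0.0043,0,0.067],[0,-0.067,0],255],
  [[0.008,0,0.067],[0,-0.067,0],255],
  [[0.011,0,0.067],[0,-0.067,0],255],
  [[0.011,0,0.067],[0,-0.067,0],255],
])

```text
clock: 4.3
tool_pos: [0.5418, -0.2161, 0.0233]
orientation: [-0.062, -0.704, 0.706, 0.057]
ft_force: [11.6, -5.8, -7.7]
grip_width: 0.0278
```

```bash
python3 - <<'E'
from rig import *; from h import *
s=get_state(); show(s)
c=capture("scene"); cv2.imwrite("pics/s2.png",cv2.resize(c["frame"][190:330,120:270,::-1],None,fx=5,fy=5,interpolation=2)[:600])
E
```

```text
t 4.3 pos [ 0.5418 -0.2161  0.0233] case [ -8.6 -54.9] zang -99.62 down [ 0.006 -0.004 -1.   ] F [11.6 -5.8 -7.7] w 0.0278
```

View pics/s2.png

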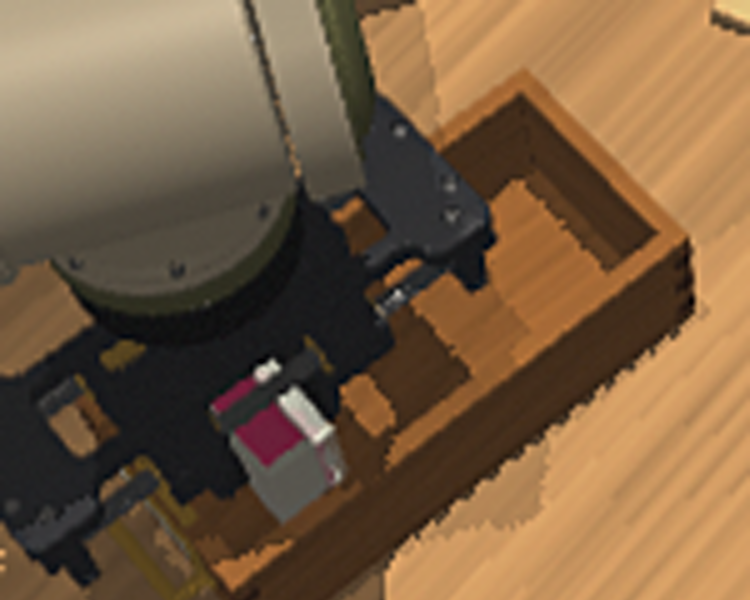

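Request:
servo_tool([
  [[-0.002,0,0],[0,0,0],140],
  [[-0.002,0,0],[0,0,0],140],
  [[-0.002,0,0],[0,0,0],140],
  [[-0.002,0,0],[0,0,0],140],
  [[-0.002,-0.02,0],[0,0,0],140],
  [[-0.002,-0.075,0],[0,0,0],140],
  [[-0.002,-0.075,0],[0,0,0],140],
])

```text
clock: 5.22
tool_pos: [0.5433, -0.2167, 0.1016]
orientation: [-0.062, -0.703, 0.706, 0.057]
ft_force: [-0.2, -0.9, -0.2]
grip_width: 0.0396
```

```bash
python3 - <<'E'
from rig import *; from h import *
s=get_state(); show(s)
plan(s,c2w(-.008,-.018,.10),vert(-9.65))
c=capture("wrist"); cv2.imwrite("pics/w2.png",c["frame"][:,:,::-1])
for y0 in (-.055,):print(proj(c,[c2w(x,y0+y,.066) for x,y in((-.041,-.014),(-.041,.014),(.025,.014),(.025,-.014))]).round(1).tolist())
print(proj(c,[c2w(x,y,.064) for x,y in((-.041,-.095),(-.041,.095),(.041,.095),(.041,-.095))]).round(1).tolist())
E
```

```text
t 5.225 pos [ 0.5433 -0.2167  0.1016] case [ -7.  -55.2] zang -99.63 down [ 0.006 -0.004 -1.   ] F [-0.2 -0.9 -0.2] w 0.0396
shift [0.001, 0.0015, -0.0372] turn [-0.0077, -1.5705, -0.0031] deg 90.0
[[305.0, 280.2], [264.3, 280.2], [262.4, 185.7], [306.9, 185.7]]
[[342.2, 278.7], [68.6, 279.0], [43.4, 159.7], [348.8, 159.8]]
```

View pics/w2.png

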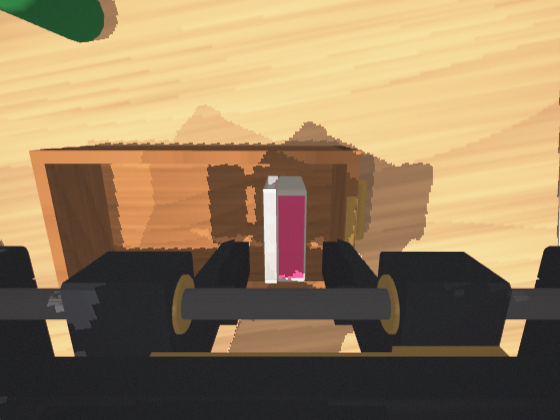

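Request:
servo_tool([
  [[0.001,0.0015,-0.037],[-0.0077,-0.18,-0.003],255],
  [[0.001,0.0015,-0.037],[-0.0077,-0.36,-0.003],255],
  [[0.001,0.0015,-0.037],[-0.0077,-0.54,-0.003],255],
  [[0.001,0.0015,-0.037],[-0.0077,-0.72,-0.003],255],
  [[0.001,0.0015,-0.037],[-0.0077,-0.9,-0.003],255],
  [[0.001,0.0015,-0.037],[-0.0077,-1.08,-0.003],255],
  [[0.001,0.0015,-0.037],[-0.0077,-1.26,-0.003],255],
  [[0.001,0.0015,-0.037],[-0.0077,-1.44,-0.003],255],
  [[0.001,0.0015,-0.037],[-0.0077,-1.5705,-0.003],255],
  [[0.001,0.0015,-0.037],[-0.0077,-1.5705,-0.003],255],
  [[0.001,0.0015,-0.037],[-0.0077,-1.5705,-0.003],255],
])

```text
clock: 6.65
tool_pos: [0.5466, -0.1789, 0.0956]
orientation: [-0.456, 0.544, -0.538, 0.455]
ft_force: [0.0, -0.4, -0.3]
grip_width: 0.0006
```

```bash
python3 - <<'E'
from rig import *; from h import *
s=get_state(); show(s); print(s["q"].round(2))
for y in (-.018,-.052,-.060):plan(s,c2w(-.008,y,.022),vert(-9.65))
E
```

```text
t 6.65 pos [ 0.5466 -0.1789  0.0956] case [-10.1 -17.4] zang -9.8 down [-0.007  0.005 -1.   ] F [ 0.  -0.4 -0.3] w 0.0006
[-0.52  0.57  1.51  0.    1.07 -0.35]
shift [0.0008, 0.0736, 0.0027] turn [0.0078, -0.0026, -0.0034] deg 0.5
shift [0.0348, 0.0734, 0.0027] turn [0.0078, -0.0026, -0.0034] deg 0.5
shift [0.0428, 0.0734, 0.0028] turn [0.0078, -0.0026, -0.0034] deg 0.5
```

Request:
servo_tool([
  [[0,0.05,0.0027],[0.0078,-0.0026,-0.0034],255],
  [[0.0008,0.0735,0.0027],[0.0078,-0.0026,-0.0034],255],
  [[0.0008,0.0735,0.0027],[0.0078,-0.0026,-0.0034],255],
  [[0.007,0.0735,0.0027],[0.0078,-0.0026,-0.0034],255],
  [[0.013,0.0735,0.0027],[0.0078,-0.0026,-0.0034],255],
  [[0.019,0.0735,0.0027],[0.0078,-0.0026,-0.0034],255],
  [[0.025,0.0735,0.0027],[0.0078,-0.0026,-0.0034],255],
  [[0.031,0.0735,0.0027],[0.0078,-0.0026,-0.0034],255],
  [[0.036,0.0735,0.0027],[0.0078,-0.0026,-0.0034],255],
  [[0.038,0.0735,0.0027],[0.0078,-0.0026,-0.0034],255],
])

```text
clock: 7.9
tool_pos: [0.5428, -0.2167, 0.0226]
orientation: [0.456, -0.54, 0.54, -0.457]
ft_force: [2.9, 10.8, 3.5]
grip_width: 0.0006
```

```bash
python3 - <<'E'
from rig import *; from h import *
s=get_state(); show(s)
E
```

```text
t 7.9 pos [ 0.5428 -0.2167  0.0226] case [ -7.6 -55.3] zang -9.54 down [ 0.001  0.    -1.   ] F [ 2.9 10.8  3.5] w 0.0006
```

Request:
servo_tool([
  [[0.002,0,0],[0,0,0],255],
  [[0.003,0,0],[0,0,0],255],
  [[0.003,0,0],[0,0,0],255],
])

```text
clock: 8.28
tool_pos: [0.5427, -0.2166, 0.0226]
orientation: [-0.456, 0.54, -0.539, 0.458]
ft_force: [5.0, 18.6, 4.7]
grip_width: 0.0007
```

```bash
python3 - <<'E'
from rig import *; from h import *
s=get_state(); show(s)
c=capture("scene"); cv2.imwrite("pics/s3.png",cv2.resize(c["frame"][190:330,120:270,::-1],None,fx=4,fy=4,interpolation=2))
d=capture("side"); cv2.imwrite("pics/d3.png",cv2.resize(d["frame"][230:390,220:360,::-1],None,fx=4,fy=4,interpolation=2)[:600])
E
```

```text
t 8.275 pos [ 0.5427 -0.2166  0.0226] case [ -7.6 -55.3] zang -9.48 down [ 0.001  0.004 -1.   ] F [ 5.  18.6  4.7] w 0.0007
```

View pics/d3.png

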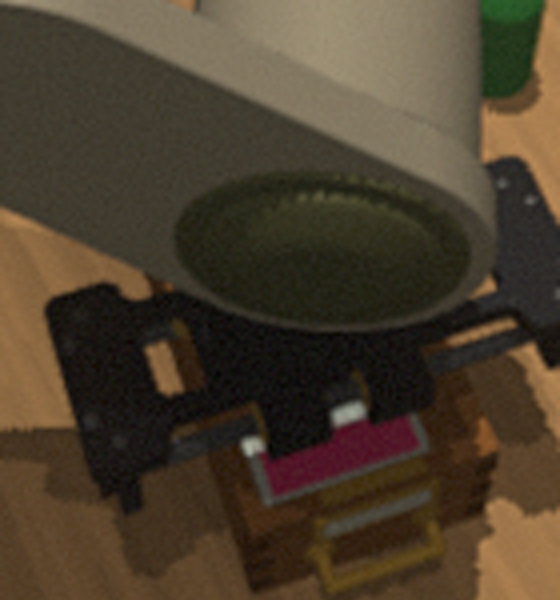

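View pics/s3.png

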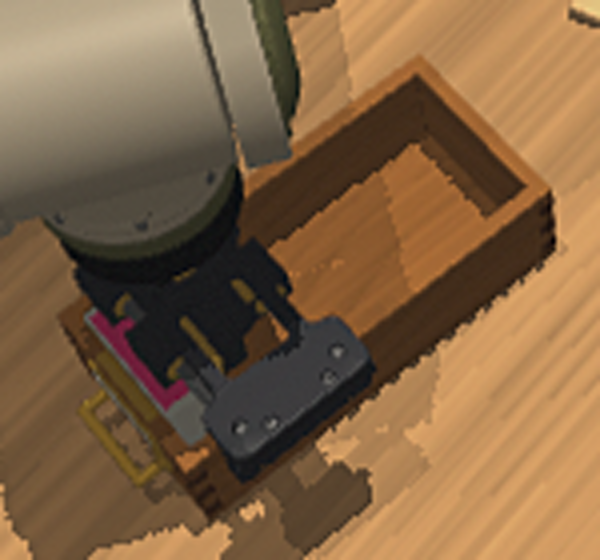

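Request:
servo_tool([
  [[-0.004,0,0],[0,0,0],255],
  [[-0.01,0,0],[0,0,0],255],
  [[-0.01,-0.06,0],[0,0,0],200],
  [[-0.04,-0.12,0],[0,0,0],100],
  [[-0.09,-0.14,0],[0,0,0],0],
  [[-0.14,-0.14,0],[0,0,0],0],
  [[-0.19,-0.14,0],[0,0,0],0],
  [[-0.19,-0.14,0],[0,0,0],0],
])

```text
clock: 9.38
tool_pos: [0.5735, -0.0295, 0.1625]
orientation: [0.458, -0.538, 0.539, -0.458]
ft_force: [-0.4, -0.5, 0.6]
grip_width: 0.0587
```

```bash
python3 - <<'E'
from rig import *; from h import *
s=get_state(); show(s)
c=capture("scene"); d=capture("side")
hx=[c2w(x,y,.066) for x,y in((-.041,-.095),(-.041,-.067),(.025,-.067),(.025,-.095))]
for n,k,(x0,y0,w,h) in (("s4",c,(125,230,100,95)),("d4",d,(240,290,130,100))):
    im=k["frame"][y0:y0+h,x0:x0+w,::-1]; a=cv2.resize(im,None,fx=6,fy=6,interpolation=2)
    for p in proj(k,hx): cv2.circle(a,tuple(int(round(v)) for v in (np.array(p)-[x0,y0]+.5)*6-.5),3,(0,255,0),1)
    cv2.imwrite(f"pics/{n}.png",a)
E
```

```text
t 9.375 pos [ 0.5735 -0.0295  0.1625] case [ -8.6 134.3] zang -9.28 down [ 0.001 -0.001 -1.   ] F [-0.4 -0.5  0.6] w 0.0587
```

View pics/s4.png

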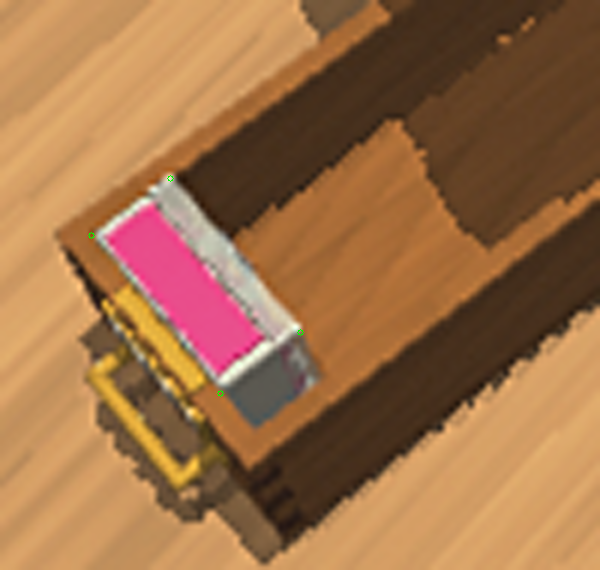

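View pics/d4.png

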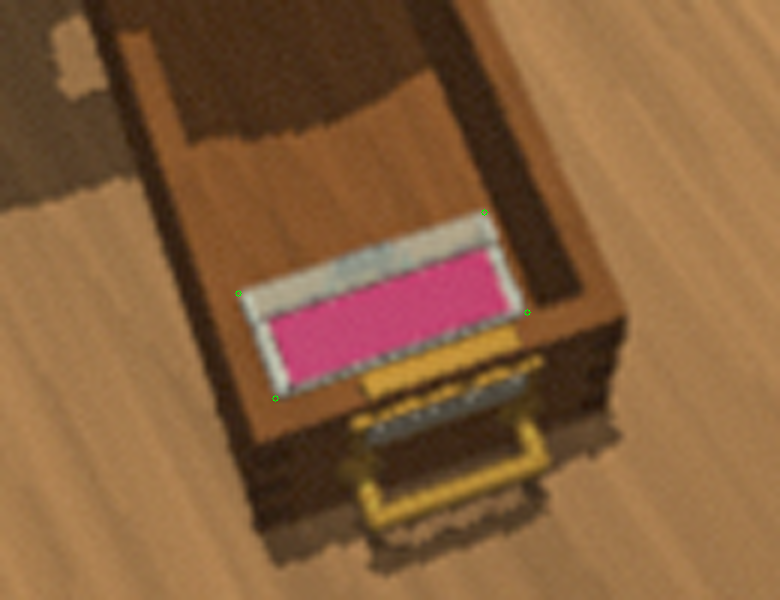

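Pink is tight in the corner in both views: the end-wall rim meets its face, and its end overlaps the −x rim at scene px ~(141,268). Next is blue, starting with a view from above.

```bash
python3 - <<'E'
from rig import *; from h import *
s=get_state(); 
plan(s,[.535,.215,.20],vert(-77.))
E
```

```text
shift [-0.2377, -0.0379, -0.0786] turn [-0.0012, 1.1785, 0.0004] deg 67.5
```

Request:
servo_tool([
  [[-0.05,-0.038,-0.01],[0,0.18,0],0],
  [[-0.1,-0.038,-0.03],[0,0.36,0],0],
  [[-0.15,-0.038,-0.05],[0,0.54,0],0],
  [[-0.2,-0.038,-0.07],[0,0.72,0],0],
  [[-0.2375,-0.038,-0.0785],[0,0.9,0],0],
  [[-0.2375,-0.038,-0.0785],[0,1.08,0],0],
  [[-0.2375,-0.038,-0.0785],[0,1.1785,0],0],
  [[-0.2375,-0.038,-0.0785],[0,1.1785,0],0],
])

```text
clock: 10.48
tool_pos: [0.5357, 0.2138, 0.2002]
orientation: [0.079, -0.702, 0.703, -0.08]
ft_force: [-0.2, 0.6, -0.3]
grip_width: 0.0882
```

```bash
python3 - <<'E'
from rig import *; from h import *
s=get_state(); show(s)
c=capture("wrist"); cv2.imwrite("pics/w5.png",c["frame"][:,:,::-1])
import pickle; pickle.dump(c,open("w5.pkl","wb"))
s35,c35=np.sin(np.radians(35)),np.cos(np.radians(35))
zb=np.array([s35,0,c35]);yb=np.array([-c35,0,s35]);xb=np.array([0,1.,0])
b=lambda x,y,z:(np.array([-19,58,50])+x*xb+y*yb+(z-29)*zb)/1000
P=np.array([b(x,y,z) for x,y,z in ((33,14,58),(33,-14,58),(-33,-14,58),(-33,14,58),(-33,14,0),(33,14,0))])
for f in ((.5631,.168,12.735),(.5647,.1648,13.6)):
    print(proj(c,R.from_euler('z',f[2],degrees=True).apply(P)+[f[0],f[1],0]).round(0).tolist())
E
```

```text
t 10.475 pos [0.5357 0.2138 0.2002] case [-86.7 367.9] zang -77.08 down [ 0.001 -0.001 -1.   ] F [-0.2  0.6 -0.3] w 0.0882
[[242.0, 200.0], [244.0, 172.0], [312.0, 173.0], [313.0, 200.0], [308.0, 219.0], [249.0, 218.0]]
[[246.0, 200.0], [247.0, 173.0], [316.0, 172.0], [317.0, 199.0], [312.0, 218.0], [253.0, 219.0]]
```

View pics/w5.png

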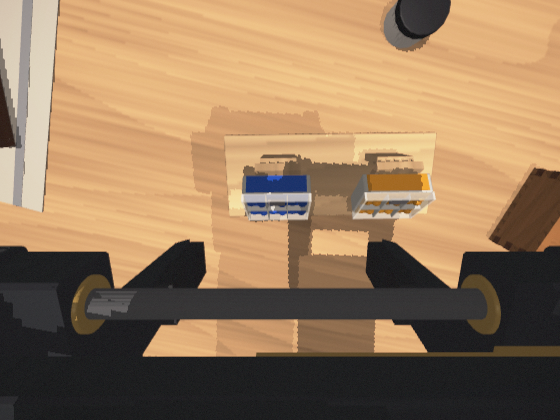

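```bash
python3 - <<'E'
import cv2
s=cv2.imread("pics/w5.png"); x,y,w,h,k=215,125,230,105,3
w,h=120,105;k=6
o=cv2.resize(s[y:y+h,x:x+w],None,fx=k,fy=k,interpolation=cv2.INTER_CUBIC)
for i in range(5,w,10): cv2.putText(o,str(x+i),(i*k,8),0,.3,(0,0,255),1)
for i in range(5,h,10): cv2.putText(o,str(y+i),(0,i*k+4),0,.3,(0,0,255),1)
cv2.imwrite("pics/w5z.png",o[:600])
E
```

```text
(no output)
```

View pics/w5z.png

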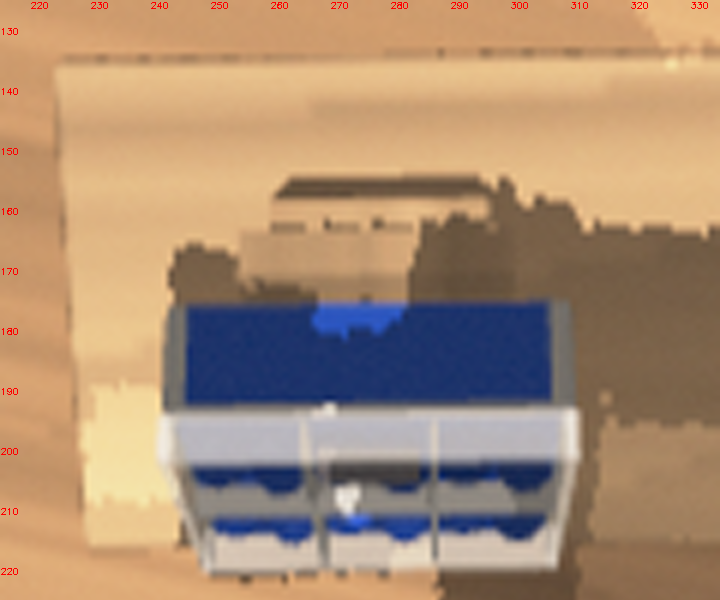

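```bash
cat >> h.py <<'E'
def tilt(yaw,t,sgn=-1): # tool z along sgn*rack y, fingers pointing -z_b with lean t deg
    zb=R.from_euler('zy',[yaw,t],degrees=True).apply([0,0,1]); y=-zb
    z=sgn*R.from_euler('z',yaw,degrees=True).apply([0,1,0]); return np.column_stack([np.cross(y,z),y,z]),zb
E
python3 - <<'E'
from rig import *; from h import *
s=get_state(); show(s)
M,zb=tilt(12.7,35); mid=np.array([.5318,.2200,.050])
plan(s,mid+zb*(.091),M)
plan(s,mid+zb*(-.019),M)
E
```

```text
t 10.525 pos [0.5357 0.2139 0.2003] case [-86.7 368. ] zang -77.0 down [ 0.001 -0.001 -1.   ] F [ 1.  -0.1 -0.2] w 0.088
shift [-0.0484, 0.0757, 0.0049] turn [-0.0638, 0.0237, -0.5996] deg 34.6
shift [0.0131, 0.1658, -0.0094] turn [-0.0638, 0.0237, -0.5996] deg 34.6
```

```bash
sed -i "s/from_euler('zy'/from_euler('ZY'/" h.py
python3 - <<'E'
from rig import *; from h import *
s=get_state()
M,zb=tilt(12.7,35); mid=np.array([.5318,.2200,.050]); print(zb)
plan(s,mid+zb*(.091),M)
plan(s,mid+zb*(-.019),M)
E
```

```text
[0.55954363 0.1260986  0.81915204]
shift [-0.0497, 0.0757, -0.0066] turn [-0.0025, 0.0047, -0.6115] deg 35.0
shift [0.0134, 0.1658, -0.007] turn [-0.0025, 0.0047, -0.6115] deg 35.0
```

Request:
servo_tool([
  [[-0.025,0.02,-0.0065],[0,0,-0.18],0],
  [[-0.05,0.05,-0.0065],[-0.001,0.002,-0.36],0],
  [[-0.0497,0.0757,-0.0066],[-0.002,0.004,-0.54],0],
  [[-0.0497,0.0757,-0.0066],[-0.0025,0.0047,-0.6115],0],
  [[-0.0497,0.0757,-0.0066],[-0.0025,0.0047,-0.6115],0],
  [[-0.0497,0.0757,-0.0066],[-0.0025,0.0047,-0.6115],0],
], grip_force=25)

```text
clock: 11.28
tool_pos: [0.5825, 0.2323, 0.1256]
orientation: [0.285, -0.647, 0.694, 0.136]
ft_force: [-0.5, -0.2, -0.0]
grip_width: 0.088
```

```bash
python3 - <<'E'
from rig import *; from h import *
s=get_state(); show(s); print(s["q"].round(2))
M,zb=tilt(12.7,35); mid=np.array([.5318,.2200,.050])
plan(s,mid+zb*(-.019),M)
c=capture("wrist"); cv2.imwrite("pics/w6.png",c["frame"][:,:,::-1])
d=capture("side"); cv2.imwrite("pics/d6.png",cv2.resize(d["frame"][60:260,120:320,::-1],None,fx=3,fy=3,interpolation=2))
E
```

```text
t 11.275 pos [0.5825 0.2323 0.1256] case [-43.6 394. ] zang -77.31 down [-0.557 -0.125 -0.821] F [-0.5 -0.2 -0. ] w 0.088
[ 0.2   1.01  0.72 -0.01  2.01  1.55]
shift [-0.0002, 0.1109, 0.001] turn [0.0006, 0.0003, -0.0031] deg 0.2
```

View pics/w6.png

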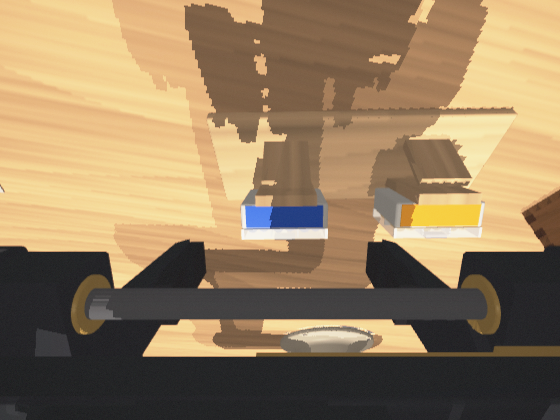

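View pics/d6.png

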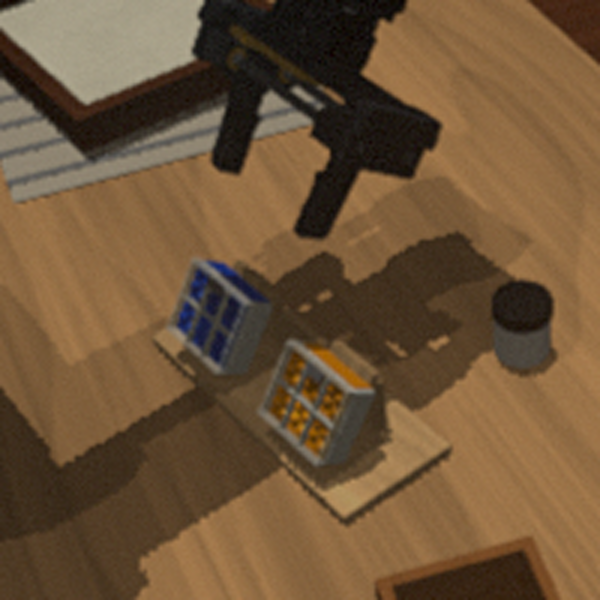

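Blue is centred between the fingers (px x 241..328, against finger midpoint 286). Advancing along the slope.

Request:
servo_tool([
  [[0,0.05,0.001],[0,0,0],0],
  [[0,0.09,0.001],[0,0,0],0],
  [[0,0.11,0.001],[0,0,0],0],
  [[0,0.11,0.001],[0,0,0],0],
  [[0,0.11,0.001],[0,0,0],255],
  [[0,0.11,0.001],[0,0,0],255],
  [[0,0.11,0.001],[0,0,0],255],
  [[0,0.11,0.001],[0,0,0],255],
  [[0,0.11,0.001],[0,0,0],255],
])

```text
clock: 12.5
tool_pos: [0.5216, 0.2181, 0.0353]
orientation: [0.285, -0.647, 0.694, 0.136]
ft_force: [3.4, 2.4, 6.1]
grip_width: 0.0656
```

```bash
python3 - <<'E'
from rig import *; from h import *
s=get_state(); show(s)
M,zb=tilt(12.7,35)
p=s["tool_pos"]; yb=np.cross(zb,M[:,2]*-1)
print("yb",yb)
# lift perpendicular to slope(lid dir) and up
plan(s,p+yb*.03+np.array([0,0,.03]),M)
plan(s,[.42,.20,.12],tilt(12.7,0)[0])
E
```

```text
t 12.5 pos [0.5216 0.2181 0.0353] case [-101.4  369.7] zang -77.32 down [-0.558 -0.125 -0.82 ] F [3.4 2.4 6.1] w 0.0656
yb [-0.79911112 -0.18008747  0.57357644]
shift [0.0472, -0.0247, -0.0] turn [0.0006, -0.0, -0.0021] deg 0.1
shift [0.133, -0.0106, -0.0047] turn [0.0005, -0.0002, 0.6088] deg 34.9
```

Request:
servo_tool([
  [[0.02,-0.01,0],[0,0,0],255],
  [[0.047,-0.025,0],[0,0,0],255],
  [[0.08,-0.05,0],[0,0,0.1],255],
  [[0.12,-0.03,-0.003],[0,0,0.25],255],
  [[0.133,-0.011,-0.0047],[0,0,0.42],255],
  [[0.133,-0.011,-0.0047],[0,0,0.6],255],
  [[0.133,-0.011,-0.0047],[0,0,0.609],255],
  [[0.133,-0.011,-0.0047],[0,0,0.609],255],
])

```text
clock: 13.5
tool_pos: [0.4203, 0.1998, 0.1199]
orientation: [0.079, -0.703, 0.703, -0.077]
ft_force: [0.8, 0.5, -2.0]
grip_width: 0.066
```

```bash
python3 - <<'E'
from rig import *; from h import *
s=get_state(); show(s)
plan(s,[.41,.20,.013],tilt(12.7,0)[0])
d=capture("side"); cv2.imwrite("pics/d7.png",cv2.resize(d["frame"][60:260,60:320,::-1],None,fx=3,fy=3,interpolation=2))
c=capture("scene"); cv2.imwrite("pics/s7.png",cv2.resize(c["frame"][50:220,200:380,::-1],None,fx=3,fy=3,interpolation=2))
E
```

```text
t 13.5 pos [0.4203 0.1998 0.1199] case [-198.1  334.8] zang -77.34 down [-0.004 -0.001 -1.   ] F [ 0.8  0.5 -2. ] w 0.066
shift [0.0096, 0.1069, -0.0024] turn [0.0002, -0.0007, 0.0041] deg 0.2
```

View pics/d7.png

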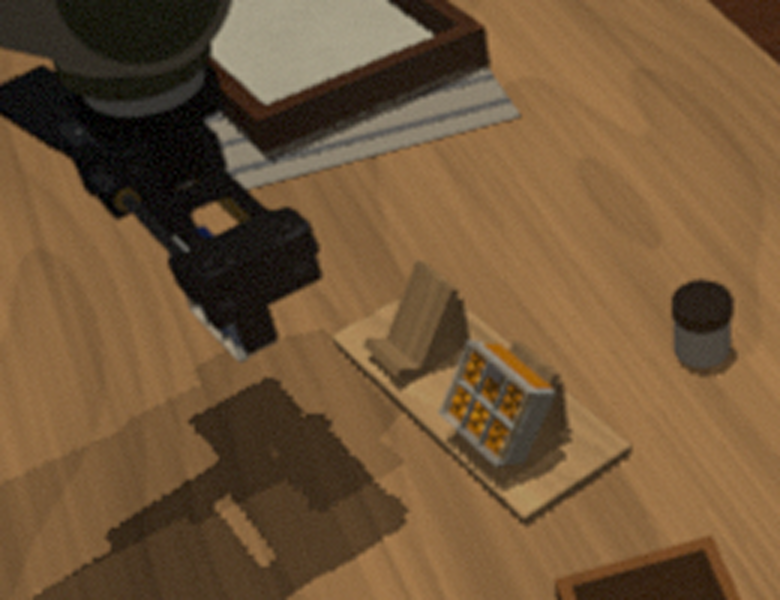

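View pics/s7.png

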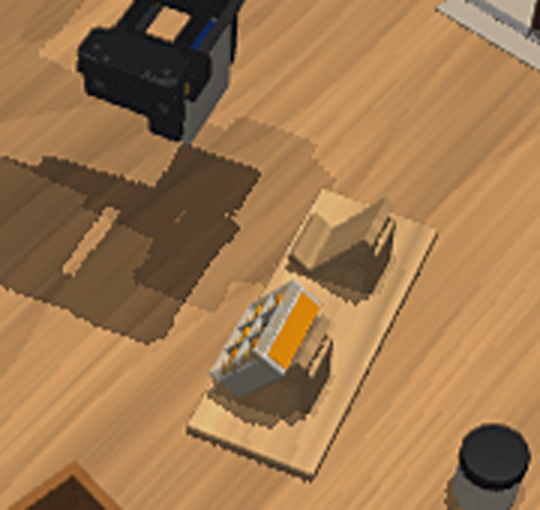

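Request:
servo_tool([
  [[0.0096,0.05,-0.0024],[0,0,0.004],255],
  [[0.0096,0.09,-0.0024],[0,0,0.004],255],
  [[0.0096,0.105,-0.0024],[0,0,0.004],255],
  [[0.0096,0.105,-0.0024],[0,0,0.004],255],
  [[0.0096,0.107,-0.0024],[0,0,0.004],255],
  [[0.0096,0.107,-0.0024],[0,0,0.004],255],
])

```text
clock: 14.35
tool_pos: [0.4103, 0.2002, 0.0137]
orientation: [-0.077, 0.703, -0.703, 0.079]
ft_force: [-0.7, -0.2, -2.4]
grip_width: 0.0655
```

Request:
servo_tool([
  [[0,0.001,0],[0,0,0],255],
  [[0,0.002,0],[0,0,0],255],
  [[0,0.002,0],[0,0,0],255],
])

```text
clock: 14.72
tool_pos: [0.41, 0.2001, 0.0115]
orientation: [-0.077, 0.703, -0.703, 0.079]
ft_force: [-1.7, -0.8, 6.2]
grip_width: 0.0655
```

Request:
servo_tool([
  [[0,0.001,0],[0,0,0],255],
  [[0,0.001,0],[0,0,0],255],
  [[0,0.0005,0],[0,0,0],0],
  [[0,0.0005,0],[0,0,0],0],
  [[0,0.0005,0],[0,0,0],0],
  [[0,0.0005,0],[0,0,0],0],
  [[0,-0.05,0],[0,0,0],0],
  [[0,-0.11,0],[0,0,0],0],
  [[0,-0.16,0],[0,0,0],0],
  [[0,-0.16,0],[0,0,0],0],
])

```text
clock: 15.98
tool_pos: [0.4108, 0.2003, 0.1739]
orientation: [-0.075, 0.703, -0.702, 0.081]
ft_force: [0.3, -0.5, 0.4]
grip_width: 0.0881
```

```bash
python3 - <<'E'
from rig import *; from h import *
s=get_state(); show(s)
c=capture("wrist"); cv2.imwrite("pics/w8.png",c["frame"][:,:,::-1])
import pickle; pickle.dump(c,open("w8.pkl","wb"))
P=R.from_euler('z',12.7,degrees=True).apply([(x,y,.058) for x,y in ((-.014,-.033),(-.014,.033),(.014,.033),(.014,-.033))])+[.41,.2,0]
print(proj(c,P).round(1).tolist())
E
```

```text
t 15.975 pos [0.4108 0.2003 0.1739] case [-207.6  333.7] zang -77.31 down [ 0.009  0.002 -1.   ] F [ 0.3 -0.5  0.4] w 0.0881
[[321.0, 219.6], [250.7, 219.6], [249.7, 190.3], [321.9, 190.3]]
```

View pics/w8.png

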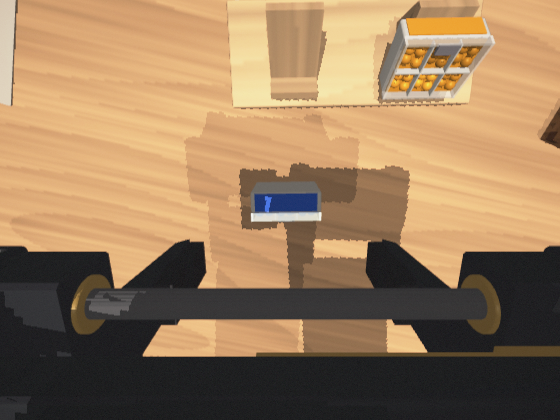

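```bash
python3 - <<'E'
from rig import *; from h import *
s=get_state()
plan(s,[.409,.1998,.10],vert(12.7))
E
```

```text
shift [0.001, 0.0716, 0.0001] turn [-0.0036, -1.5711, -0.0038] deg 90.0
```

Request:
servo_tool([
  [[0,0,0],[-0.0036,-0.18,-0.0038],0],
  [[0,0,0],[-0.0036,-0.36,-0.0038],0],
  [[0,0,0],[-0.0036,-0.54,-0.0038],0],
  [[0,0,0],[-0.0036,-0.72,-0.0038],0],
  [[0,0,0],[-0.0036,-0.9,-0.0038],0],
  [[0,0,0],[-0.0036,-1.08,-0.0038],0],
  [[0,0.02,0],[-0.0036,-1.26,-0.0038],0],
  [[0.001,0.04,0],[-0.0036,-1.44,-0.0038],0],
  [[0.001,0.06,0],[-0.0036,-1.571,-0.0038],0],
  [[0.001,0.0716,0],[-0.0036,-1.571,-0.0038],0],
  [[0.001,0.0716,0],[-0.0036,-1.571,-0.0038],0],
], grip_force=20)

```text
clock: 17.4
tool_pos: [0.4079, 0.1996, 0.0981]
orientation: [0.553, -0.444, 0.441, -0.55]
ft_force: [1.3, 0.8, -0.5]
grip_width: 0.0887
```

```bash
python3 - <<'E'
from rig import *; from h import *
s=get_state(); show(s); print(s["q"].round(2))
plan(s,[.409,.1998,.018],vert(12.7))
c=capture("wrist"); cv2.imwrite("pics/w9.png",c["frame"][:,:,::-1])
P=R.from_euler('z',12.7,degrees=True).apply([(x,y,.058) for x,y in ((-.014,-.033),(-.014,.033),(.014,.033),(.014,-.033))])+[.409,.1998,0]
print(proj(c,P).round(1).tolist())
E
```

```text
t 17.4 pos [0.4079 0.1996 0.0981] case [-210.3  332.5] zang 12.54 down [-0.005 -0.001 -1.   ] F [ 1.3  0.8 -0.5] w 0.0887
[ 0.2   0.34  1.88  0.    0.93 -0.02]
shift [0.0001, 0.0801, 0.0016] turn [0.0052, -0.0028, -0.0001] deg 0.3
[[268.9, 276.8], [267.1, 184.5], [310.5, 184.4], [308.6, 276.8]]
```

View pics/w9.png

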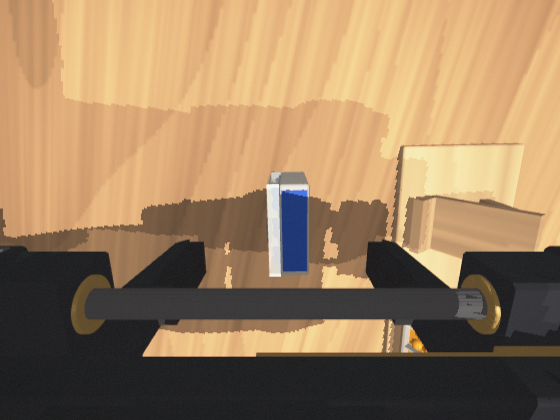

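Request:
servo_tool([
  [[0,0.05,0.001],[0.005,-0.003,0],0],
  [[0,0.08,0.0015],[0.005,-0.003,0],0],
  [[0,0.08,0.0015],[0.005,-0.003,0],0],
  [[0,0.08,0.0015],[0.005,-0.003,0],255],
  [[0,0.08,0.0015],[0.005,-0.003,0],255],
  [[0,0.08,0.0015],[0.005,-0.003,0],255],
  [[0,0.08,0.0015],[0.005,-0.003,0],255],
  [[0,0.08,0.0015],[0.005,-0.003,0],255],
  [[0,0.08,0.0015],[0.005,-0.003,0],255],
  [[0,0.08,0.0015],[0.005,-0.003,0],255],
])

```text
clock: 18.7
tool_pos: [0.4098, 0.2001, 0.0193]
orientation: [-0.552, 0.44, -0.441, 0.554]
ft_force: [-0.2, -0.4, 1.2]
grip_width: 0.0279
```

```bash
python3 - <<'E'
from rig import *; from h import *
s=get_state(); show(s)
plan(s,c2w(0,.010,.15),vert(-99.65))
E
```

```text
t 18.7 pos [0.4098 0.2001 0.0193] case [-208.5  333.2] zang 12.86 down [ 0.002  0.001 -1.   ] F [-0.2 -0.4  1.2] w 0.0279
shift [0.3784, -0.1306, 0.0692] turn [-0.0015, 1.9637, -0.0025] deg 112.5
```

Request:
servo_tool([
  [[0,-0.04,0],[0,0,0],255],
  [[0,-0.1,0],[0,0,0],255],
  [[0.02,-0.15,0.005],[0,0.18,0],255],
  [[0.06,-0.15,0.01],[0,0.36,0],255],
  [[0.1,-0.15,0.02],[0,0.54,0],255],
  [[0.14,-0.15,0.025],[0,0.72,0],255],
  [[0.18,-0.15,0.035],[0,0.9,0],255],
  [[0.23,-0.15,0.045],[0,1.08,0],255],
  [[0.28,-0.15,0.055],[0,1.26,0],255],
  [[0.33,-0.145,0.065],[0,1.44,0],255],
  [[0.378,-0.14,0.069],[0,1.62,0],255],
  [[0.378,-0.131,0.069],[0,1.8,0],255],
])

```text
clock: 20.2
tool_pos: [0.5611, -0.1561, 0.1495]
orientation: [0.006, 0.707, -0.707, -0.004]
ft_force: [0.2, 0.4, -1.6]
grip_width: 0.0274
```

```bash
python3 - <<'E'
from rig import *; from h import *
s=get_state(); show(s)
plan(s,c2w(0,-.012,.12),vert(-99.65))
E
```

```text
t 20.2 pos [ 0.5611 -0.1561  0.1495] case [0.4 7.5] zang -90.81 down [ 0.002  0.    -1.   ] F [ 0.2  0.4 -1.6] w 0.0274
shift [0.0034, 0.0294, 0.0192] turn [0.0006, 0.1543, -0.0021] deg 8.8
```

Request:
servo_tool([
  [[0.0034,0.0,0.0192],[0.0006,0.1543,-0.002],255],
  [[0.0034,0.029,0.0192],[0.0006,0.1543,-0.002],255],
  [[0.0034,0.029,0.0192],[0.0006,0.1543,-0.002],255],
  [[0.0034,0.029,0.0192],[0.0006,0.1543,-0.002],255],
])

```text
clock: 20.7
tool_pos: [0.5577, -0.1723, 0.1221]
orientation: [0.056, 0.705, -0.705, -0.056]
ft_force: [0.3, -0.2, -2.1]
grip_width: 0.0277
```

```bash
python3 - <<'E'
from rig import *; from h import *
s=get_state(); show(s)
plan(s,c2w(0,-.012,.029),vert(-99.65))
c=capture("wrist"); cv2.imwrite("pics/w10.png",c["frame"][:,:,::-1])
print(proj(c,[c2w(x,y,.064) for x,y in((-.041,-.095),(-.041,.095),(.041,.095),(.041,-.095))]).round(1).tolist())
bz=s["tool_pos"][2]-.0193
R0=R.from_quat(s["orientation"]).as_matrix()
print(proj(c,[s["tool_pos"]+R0@np.array([x,.0193,z]) for x,z in((-.033,-.014),(-.033,.014),(.033,.014),(.033,-.014))]).round(1).tolist())
d=capture("scene"); cv2.imwrite("pics/s10.png",cv2.resize(d["frame"][190:330,120:270,::-1],None,fx=4,fy=4,interpolation=2))
E
```

```text
t 20.7 pos [ 0.5577 -0.1723  0.1221] case [-0.3 -9. ] zang -99.09 down [ 0.001 -0.    -1.   ] F [ 0.3 -0.2 -2.1] w 0.0277
shift [-0.0002, 0.0931, 0.003] turn [0.0001, 0.0098, -0.0009] deg 0.6
[[396.3, 274.1], [149.5, 271.8], [136.2, 164.8], [409.2, 167.5]]
[[260.8, 189.1], [309.5, 189.1], [307.2, 291.2], [263.1, 291.2]]
```

View pics/w10.png

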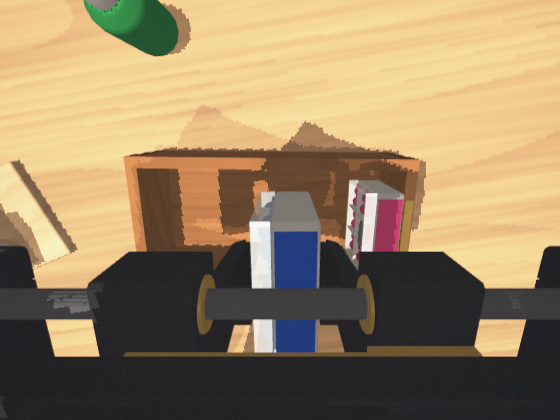

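View pics/s10.png

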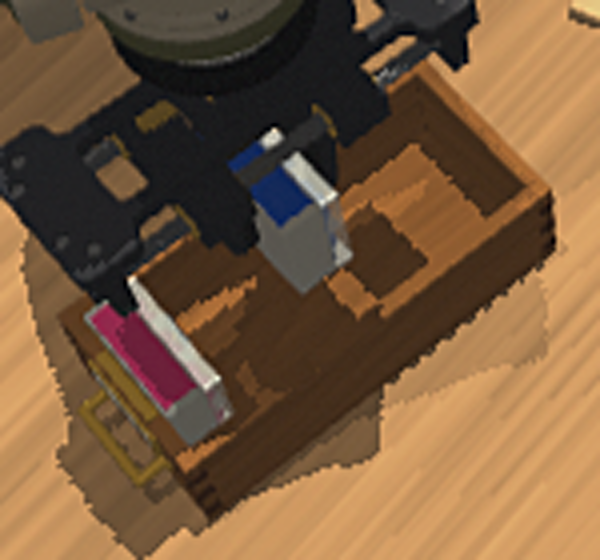

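Request:
servo_tool([
  [[0,0.03,0.003],[0,0.0098,0],255],
  [[0,0.06,0.003],[0,0.0098,0],255],
  [[0,0.085,0.003],[0,0.0098,0],255],
  [[0,0.092,0.003],[0,0.0098,0],255],
  [[0,0.092,0.003],[0,0.0098,0],255],
  [[0,0.094,0.003],[0,0.0098,0],255],
  [[0,0.095,0.003],[0,0.0098,0],255],
  [[0,0.095,0.003],[0,0.0098,0],255],
])

```text
clock: 21.8
tool_pos: [0.5574, -0.1754, 0.0273]
orientation: [-0.06, -0.704, 0.705, 0.059]
ft_force: [-0.5, 1.1, 4.2]
grip_width: 0.0279
```

```bash
python3 - <<'E'
from rig import *; from h import *
s=get_state(); show(s)
plan(s,c2w(-.011,-.013,s["tool_pos"][2]),vert(-99.65))
E
```

```text
t 21.8 pos [ 0.5574 -0.1754  0.0273] case [ -0.  -12.2] zang -99.67 down [ 0.002 -0.    -1.   ] F [-0.5  1.1  4.2] w 0.0279
shift [0.011, -0.0, 0.0008] turn [-0.0002, -0.0004, -0.0017] deg 0.1
```

Blue is on the case floor (contact at z = 0.0273, as predicted). Next I press it to the −x wall, then release it with a partial opening.

Request:
servo_tool([
  [[0.003,0,0.0005],[0,0,0],255],
  [[0.006,0,0.0005],[0,0,0],255],
  [[0.009,0,0.0005],[0,0,0],255],
  [[0.011,0,0.0005],[0,0,0],255],
  [[0.011,0,0.0005],[0,0,0],255],
])

```text
clock: 22.42
tool_pos: [0.5481, -0.1748, 0.0273]
orientation: [-0.062, -0.704, 0.705, 0.057]
ft_force: [11.2, -2.2, -0.2]
grip_width: 0.0276
```

```bash
python3 - <<'E'
from rig import *; from h import *
s=get_state(); show(s)
E
```

```text
t 22.425 pos [ 0.5481 -0.1748  0.0273] case [ -9.3 -13.2] zang -99.71 down [ 0.007 -0.002 -1.   ] F [11.2 -2.2 -0.2] w 0.0276
```

Request:
servo_tool([
  [[-0.0015,0,0],[0,0,0],140],
  [[-0.0015,0,0],[0,0,0],140],
  [[-0.0015,0,0],[0,0,0],140],
  [[-0.0015,0,0],[0,0,0],140],
  [[-0.0015,-0.02,0],[0,0,0],140],
  [[-0.0015,-0.07,0],[0,0,0],140],
  [[-0.0015,-0.08,0],[0,0,0],140],
  [[-0.0015,-0.08,0],[0,0,0],140],
])

```text
clock: 23.42
tool_pos: [0.5475, -0.1741, 0.1064]
orientation: [0.06, 0.705, -0.705, -0.059]
ft_force: [-0.2, -0.1, -0.7]
grip_width: 0.0399
```

```bash
python3 - <<'E'
from rig import *; from h import *
s=get_state(); show(s)
plan(s,c2w(-.008,.027,.105),vert(-9.65))
c=capture("wrist"); cv2.imwrite("pics/w11.png",c["frame"][:,:,::-1])
E
```

```text
t 23.425 pos [ 0.5475 -0.1741  0.1064] case [-10.1 -12.6] zang -99.67 down [ 0.001  0.    -1.   ] F [-0.2 -0.1 -0.7] w 0.0399
shift [-0.002, 0.0014, -0.0396] turn [-0.0004, -1.5712, -0.0007] deg 90.0
```

View pics/w11.png

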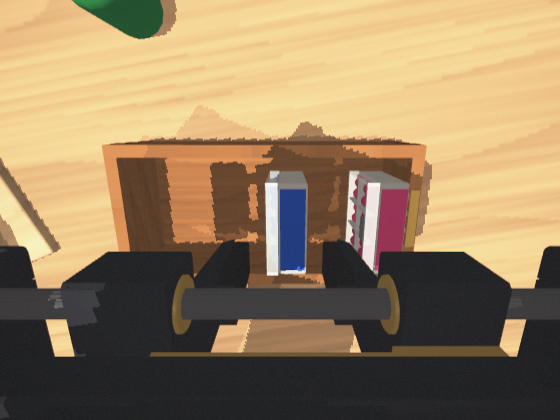

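Request:
servo_tool([
  [[-0.002,0.0,-0.0396],[0,-0.18,0],255],
  [[-0.002,0.0,-0.0396],[0,-0.36,0],255],
  [[-0.002,0.0,-0.0396],[0,-0.54,0],255],
  [[-0.002,0.0,-0.0396],[0,-0.72,0],255],
  [[-0.002,0.0,-0.0396],[0,-0.9,0],255],
  [[-0.002,0.0,-0.0396],[0,-1.08,0],255],
  [[-0.002,0.0,-0.0396],[0,-1.26,0],255],
  [[-0.002,0.0,-0.0396],[0,-1.44,0],255],
  [[-0.002,0.0,-0.0396],[0,-1.571,0],255],
  [[-0.002,0.0,-0.0396],[0,-1.571,0],255],
  [[-0.002,0.0,-0.0396],[0,-1.571,0],255],
])

```text
clock: 24.85
tool_pos: [0.5559, -0.1354, 0.1056]
orientation: [-0.455, 0.541, -0.541, 0.455]
ft_force: [-0.1, -0.3, 0.8]
grip_width: 0.0003
```

```bash
python3 - <<'E'
from rig import *; from h import *
s=get_state(); show(s)
for y in (.024,-.024,-.029):plan(s,c2w(-.008,y,.024),vert(-9.65))
E
```

```text
t 24.85 pos [ 0.5559 -0.1354  0.1056] case [-8.3 27. ] zang -9.81 down [-0.001  0.001 -1.   ] F [-0.1 -0.3  0.8] w 0.0003
shift [0.0031, 0.0816, 0.0004] turn [0.0009, -0.0028, -0.0007] deg 0.2
shift [0.0511, 0.0816, 0.0005] turn [0.0009, -0.0028, -0.0007] deg 0.2
shift [0.0561, 0.0816, 0.0005] turn [0.0009, -0.0028, -0.0007] deg 0.2
```

Request:
servo_tool([
  [[0.0,0.06,0.0004],[0,-0.0028,0],255],
  [[0.003,0.0816,0.0004],[0,-0.0028,0],255],
  [[0.003,0.0816,0.0004],[0,-0.0028,0],255],
  [[0.01,0.0816,0.0004],[0,-0.0028,0],255],
  [[0.016,0.0816,0.0004],[0,-0.0028,0],255],
  [[0.022,0.0816,0.0004],[0,-0.0028,0],255],
  [[0.028,0.0816,0.0004],[0,-0.0028,0],255],
  [[0.034,0.0816,0.0004],[0,-0.0028,0],255],
  [[0.04,0.0816,0.0004],[0,-0.0028,0],255],
  [[0.046,0.0816,0.0004],[0,-0.0028,0],255],
  [[0.051,0.0816,0.0004],[0,-0.0028,0],255],
  [[0.054,0.0816,0.0004],[0,-0.0028,0],255],
])

```text
clock: 26.35
tool_pos: [0.5475, -0.189, 0.0248]
orientation: [0.457, -0.54, 0.54, -0.457]
ft_force: [4.0, 5.9, 0.5]
grip_width: 0.0003
```

Request:
servo_tool([
  [[0.001,0,0],[0,0,0],255],
  [[0.002,0,0],[0,0,0],255],
  [[0.002,0,0],[0,0,0],255],
])

```text
clock: 26.72
tool_pos: [0.5475, -0.189, 0.0247]
orientation: [-0.456, 0.54, -0.539, 0.458]
ft_force: [3.8, 12.5, 2.9]
grip_width: 0.0005
```

```bash
python3 - <<'E'
from rig import *; from h import *
s=get_state(); show(s)
E
```

```text
t 26.725 pos [ 0.5475 -0.189   0.0247] case [ -7.6 -27.3] zang -9.49 down [ 0.001  0.003 -1.   ] F [ 3.8 12.5  2.9] w 0.0005
```

Contact came exactly at the expected −27.3 with a firm force. Backing off and checking.

Request:
servo_tool([
  [[-0.004,0,0],[0,0,0],255],
  [[-0.01,0,0],[0,0,0],255],
  [[-0.01,-0.06,0],[0,0,0],255],
  [[-0.04,-0.12,0],[0,0,0],255],
  [[-0.09,-0.14,0],[0,0,0],255],
  [[-0.14,-0.14,0],[0,0,0],255],
  [[-0.19,-0.14,0],[0,0,0],255],
  [[-0.22,-0.14,0],[0,0,0],255],
  [[-0.22,-0.14,0],[0,0,0],255],
])

```text
clock: 27.85
tool_pos: [0.5834, 0.0278, 0.1647]
orientation: [0.458, -0.539, 0.539, -0.458]
ft_force: [0.0, 0.3, 0.2]
grip_width: 0.0007
```

```bash
python3 - <<'E'
from rig import *; from h import *
s=get_state(); show(s)
c=capture("scene"); d=capture("side")
C=(CASE[0],CASE[1]+.001,CASE[2])
hx=[c2w(x,y,.066,C) for x,y in((-.041,-.095),(-.041,-.067),(.025,-.067),(.025,-.095),(-.041,-.039),(.025,-.039))]
for n,k,(x0,y0,w,h) in (("s12",c,(125,220,100,98)),("d12",d,(240,270,130,98))):
    im=k["frame"][y0:y0+h,x0:x0+w,::-1]; a=cv2.resize(im,None,fx=6,fy=6,interpolation=2)
    for p in proj(k,hx): cv2.circle(a,tuple(int(round(v)) for v in (np.array(p)-[x0,y0]+.5)*6-.5),3,(0,255,0),1)
    cv2.imwrite(f"pics/{n}.png",a)
cv2.imwrite("pics/d12f.png",d["frame"][:,:,::-1])
E
```

```text
t 27.85 pos [0.5834 0.0278 0.1647] case [ -8.5 192.5] zang -9.34 down [ 0.  0. -1.] F [0.  0.3 0.2] w 0.0007
```

View pics/s12.png

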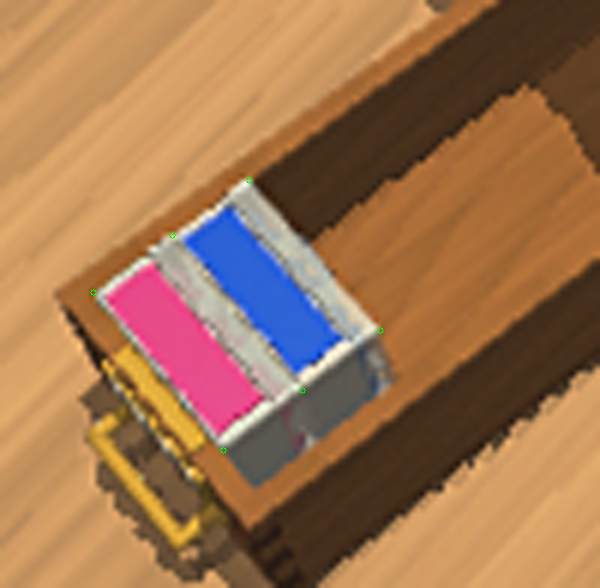

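View pics/d12.png

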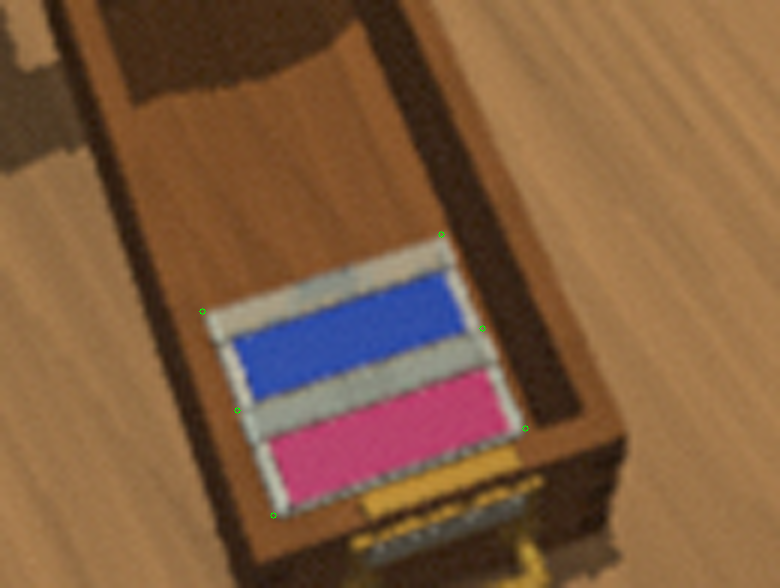

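View pics/d12f.png

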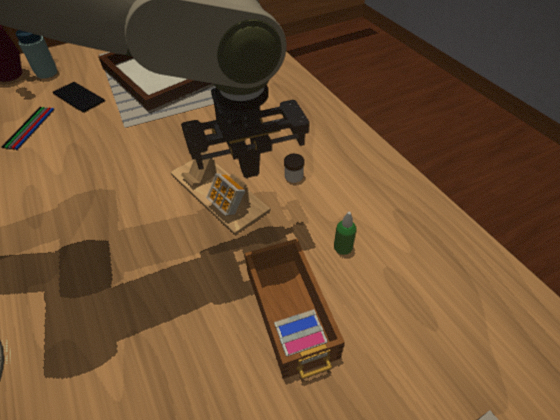

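Both views show the boxes packed. I want a closer wrist look at the end gaps to the −x wall before handing in.

```bash
python3 - <<'E'
from rig import *; from h import *
s=get_state()
plan(s,c2w(-.02,-.115,.17),vert(-9.65))
E
```

```text
shift [0.3053, -0.0053, -0.0126] turn [-0.0001, 0.0026, 0.0002] deg 0.2
```

Request:
servo_tool([
  [[0.305,-0.005,-0.0126],[0,0,0],0],
  [[0.305,-0.005,-0.0126],[0,0,0],0],
  [[0.305,-0.005,-0.0126],[0,0,0],0],
  [[0.305,-0.005,-0.0126],[0,0,0],0],
  [[0.305,-0.005,-0.0126],[0,0,0],0],
  [[0.305,-0.005,-0.0126],[0,0,0],0],
  [[0.305,-0.005,-0.0126],[0,0,0],0],
  [[0.305,-0.005,-0.0126],[0,0,0],0],
])

```text
clock: 28.95
tool_pos: [0.5208, -0.2716, 0.1698]
orientation: [-0.457, 0.539, -0.539, 0.457]
ft_force: [0.3, 1.2, 0.1]
grip_width: 0.0784
```

```bash
python3 - <<'E'
from rig import *; from h import *
s=get_state(); show(s)
c=capture("wrist"); cv2.imwrite("pics/w13.png",c["frame"][:,:,::-1])
cv2.imwrite("pics/w13z.png",cv2.resize(c["frame"][120:250,200:390,::-1],None,fx=4,fy=4,interpolation=2))
E
```

```text
t 28.95 pos [ 0.5208 -0.2716  0.1698] case [ -20.  -113.2] zang -9.44 down [ 0.  0. -1.] F [0.3 1.2 0.1] w 0.0784
```

View pics/w13z.png

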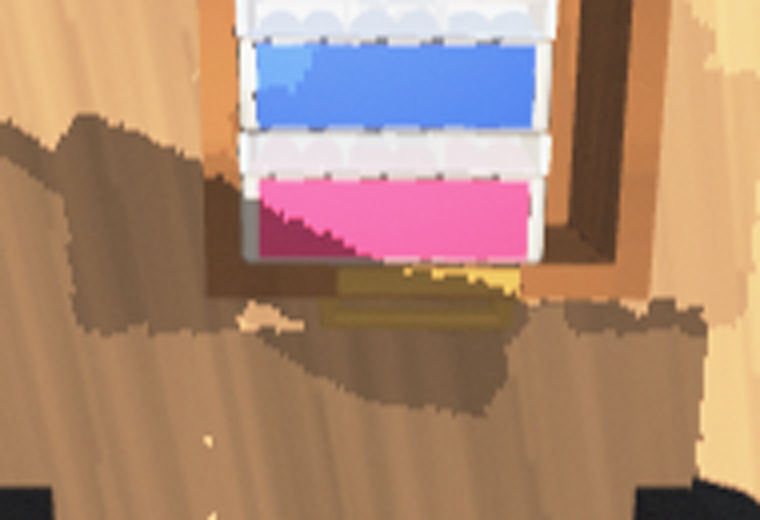

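From above, both left ends sit flush on the −x rim at zoom px x≈240. Pink meets the end wall at y≈262, and there is no gap between the boxes at y≈130. Handing in.

```bash
python3 - <<'E'
from rig import *
print(close_job())
E
```

```text
the job is handed in; nothing more can be done
None
```

Both bead boxes are filed in the reference corner and the job is handed in. The simulated clock read about 29 s, well under the 72 s limit.

- **Pink box:** I gripped it across its thickness, straightened it, pressed it to the long wall nearest the robot, then pushed it against the brass-pull end wall. It stopped firmly there at about 19 N.
- **Blue box:** I pinched it by its ends in the rack, lifted it clear and lowered it upright onto the table until it touched. I then gripped it across its thickness and lowered it onto the case floor strip up, lid facing the same way as pink's. From there I pressed it to the long wall and pushed it against pink.
- **Position check:** blue stopped exactly 28 mm (one box thickness) from where pink had stopped, with about 13 N on it.
- **Last checks:** the scene, side and close wrist views showed no gap at the end wall, the long wall or between the boxes. Amber, the glue bottle and the varnish jar looked unmoved in the side view. The gripper was clear of everything at hand-in.
- **Small disagreement:** pink stopped about 3 mm short of my predicted contact point. I put this down to roughly 1 mm of error in my case position plus the fingers being slightly wider than I assumed. The pictures show pink tight in its corner.

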